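Find the wound choke by weight and show it to the inspection camera

ROBOT

A 7-joint arm with a two-finger parallel gripper is mounted at the origin on the work surface. World frame = base frame: x ahead of the robot, y to its left, z up, the work surface at z = 0. Lengths are in m, angles in rad, forces in N, time in s.
With the tool pointing down it reaches from about 0.425 to 0.875 m from the base axis. Payload 4.7 kg.
Tool frame: the origin (TCP) lies at the very end of the fingers, on their centre line; the grasp point (between the pads) lies 19 mm behind it; z points along the fingers, y is the line along which they close (so a half turn about z gives the same grasp; the last joint's range is limited). The gripper opens to 87 mm and grips with 3 to 60 N. Pads are 19 mm wide; open, the fingers measure 117 mm over their backs; the gripper's body (75 mm by 190 mm) begins 51 mm behind the grasp point.
Start: joints at [1.315, 0.321, -0.07, 1.45, 0.023, 1.371, -0.057], TCP at [0.173, -0.627, 0.223] pointing down, gripper open.
Joint ranges: [-2.86, 2.86], [-0.3, 2.09], [-1.38, 1.24], [0.06, 2.45], [-1.56, 4.7], [0.09, 2.05], [-2.69, 2.69]. Speed limits (rad/s): [2.57, 2.57, 3.14, 3.14, 3.14, 3.14, 3.14].

INTERFACE

Orientations are given as a rotation vector (axis times angle).
In Python, from bench import ctrl, vision gives the robot as it stands.
- The arm moves only by the tool jog_arm, never from a script. Its argument "increments" is a list of rows, each an object of numbers: "tx", "ty", "tz": the shift along the tool's x, y, z in mm; "wx", "wy", "wz": the turn, a rotation vector about the tool's x, y, z in rad; "gripper": the opening, from 0 (shut) to 1 (fully open). In form: [{"tx": .., "ty": .., "tz": .., "wx": .., "wy": .., "wz": .., "gripper": ..}, ...]. A call has exactly 5 rows; each row is the pose to reach, as a shift and turn from the pose commanded when the call began, along the tool's axes at that moment; what a row does not reach only later rows make up. A row lasts 1/12 s, in which the tool goes at most 41.7 mm and 7.16 degrees, less where a joint would pass 70% of its speed; a pose out of reach is approached as far as the arm can. A call with a gripper value outside its range is refused whole. The fingers move at their own pace and stop on an object; "grip_force" is the grip in N (left out, the last holds). Time passes only in rows, so rows that repeat a pose let the fingers close, or fill a call up. It gives the time, the measured TCP pose, the force, the opening and the grip force at its end, in the units of the state.
- ctrl.get_state(): the state, without advancing time (a new reading comes with each control period).
- vision.get_image(name): name is "side" or "top" or "wrist"; returns a dict with "color" (420x560x3 uint8, blue, green, red), "fx", "fy", "cx", "cy" (pixels), "extrinsics" (4x4, takes a point from world to camera coordinates). Camera axes: x right, y down, z forward; pixel columns grow to the right and rows downward; lengths in m; the calibration is good to about 2 mm. The wrist camera is an equidistant fisheye: a pixel r from the principal point sees the ray r / f radians off the axis. A picture is of the moment at which its call begins. There is no depth.
- ctrl.close_job(): hands the job in; it is judged then, once.
Trained networks look in the newest picture that a camera, given by its name, has taken for a name from the list of things; names that differ only in an ending like _2 or _b are one class to them, and where a whole thing is asked for, a point or a joint stands for the part that bears it (a point fixed in the world has none). Each returns a list of dicts, best first, with "conf" (0 to 1); they miss things now and then, are a little off and sometimes report something else, mostly with a low value. They report only what shows in the picture. A call takes as long as a camera call.
- vision.spot_in(camera, thing): "bbox" ([left, top, right, bottom] in pixels, round what is visible of it).
The state is a dict: "time": time; "joint_positions": joint angles; "qd": joint speeds; "joint_torque": joint torques, N m; "position": TCP position; "tool_rot": TCP orientation; "ft_force": force on the tool from outside, world axes, zero at the start; "torque": the same for the moment, N m; "grip_width": opening from 0.0 (shut) to 1.0 (fully open); "grip_force": force on a finger pad.
Only numpy, scipy, OpenCV 4.12 (cv2) and the standard library are available. Lean on these libraries where they do the work, as an engineer would, in place of code of your own. Each camera call takes 0.05 s, during which the arm holds its last target. There are 200 camera calls.

TASK

One of the two look-alike chokes is wound and clearly heavier than the other, which is empty: lift the one on the blue pad about 10 cm and set it back upright on its pad, then lift the one on the orange pad likewise, and feel which is heavier. Finish while holding the heavier one still and upright in the gripper, its middle at the inspection camera's viewing point (right above the red dot, level with the lens), with the lighter one standing released on its own pad. Keep both chokes upright, do not drop them, and leave everything else on the bench where it is.

Things in the scene. Friction and masses are not known exactly. Their poses are not given: they have to be found in the camera images.
- choke_a_mid (a point): centre (half-way up) of the choke on the blue pad: closed grey can, black top, 44 x 44 x 60 high, four 5 mm brass pins on top; starts upright, centre 30 above the pad top. z up, x and y square to its sides. The two look alike: one is wound (0.35 to 0.5 kg in all), one is empty (0.11 to 0.19 kg), either on either pad; the core inside has 1 to 2 mm of play
- pad_a_top (a point): centre of the top face of the flat blue pad, 110 x 110 mm, 6 mm thick, fixed to the bench; x and y along its sides, z up
- choke_b_mid (a point): centre (half-way up) of the choke on the orange pad: closed grey can, black top, 44 x 44 x 60 high, four 5 mm brass pins on top; starts upright, centre 30 above the pad top. z up, x and y square to its sides. The two look alike: one is wound (0.35 to 0.5 kg in all), one is empty (0.11 to 0.19 kg), either on either pad; the core inside has 1 to 2 mm of play
- pad_b_top (a point): centre of the top face of the flat orange pad, 110 x 110 mm, 6 mm thick, fixed to the bench; x and y along its sides, z up
- view (a point): viewing point of the fixed inspection camera: 150 above the bench, right above the red dot of a white disc (80 across, 6 high), level with the lens. x points from here to the camera, z up. Lens front 130 away along x; the black camera head (48 wide) reaches 208 along x, 126 to 174 above the bench, on a post on a bar 10 high and 50 wide. Sizes in mm
- screwdriver: bystander, loose: screwdriver, 160 long, lying between the robot and the camera's white spot; origin under its middle
- solder_reel: bystander, loose: green reel of solder, 54 across, 36 high, standing flat; origin at the centre of its underside
- flux_jar: bystander, loose: small jar with yellow cap, 48 across, 50 high; origin at the centre of its underside
- heatsink: bystander, loose: finned aluminium heat sink, 70 x 50 x 26; origin at the centre of its underside
- brush: bystander, loose: brush, 170 long, lying; origin under its middle
- parts_dish: bystander, loose: empty shallow blue dish, 90 x 70 x 25; origin at the centre of its underside

How it is judged:
On the way, in this order (a step that is already met when the one before it is completed fails the run):
1. the choke of the blue pad is held clear, at least 5 cm up, while the other stands on its pad (height (world z) of choke_a_mid above 0.086 m and contact force between choke_a and the fingers above 1 N and horizontal distance between choke_b_mid and pad_b_top below 0.045 m and angle between choke_b's own z axis and vertical below 0.12 rad and height (world z) of choke_b_mid below 0.05 m and contact force between choke_b and pad_b above 0.5 N and contact force between choke_b and the fingers below 0.1 N and linear speed of choke_b below 0.03 m/s), for 0.2 s.
2. the choke of the blue pad stands upright on its pad again, released (horizontal distance between choke_a_mid and pad_a_top below 0.045 m and angle between choke_a's own z axis and vertical below 0.12 rad and height (world z) of choke_a_mid below 0.05 m and contact force between choke_a and pad_a above 0.5 N and contact force between choke_a and the fingers below 0.1 N and linear speed of choke_a below 0.03 m/s), for 0.2 s.
3. the choke of the orange pad is held clear, at least 5 cm up, while the other stands on its pad (all of step 2 and height (world z) of choke_b_mid above 0.086 m and contact force between choke_b and the fingers above 1 N), for 0.2 s.
At the end, for the whole second after the job is handed in: The heavier choke is held upright (0.2 rad) and still in the fingers, its centre within 25 mm sideways and 22 mm in height of the viewing point, clear of the camera; the other, pressing with under 2.6 N, stands released on its own pad, within 45 mm of its centre (((horizontal distance between choke_a_mid and view below 0.025 m and z of choke_a_mid in the frame of view between -0.022 and 0.022 m and angle between choke_a's own z axis and vertical below 0.2 rad and contact force between choke_a and the fingers above 1 N and contact force between choke_a and viewer below 0.1 N and linear speed of choke_a below 0.03 m/s and (horizontal distance between choke_b_mid and pad_b_top below 0.045 m and angle between choke_b's own z axis and vertical below 0.12 rad and height (world z) of choke_b_mid below 0.05 m and contact force between choke_b and pad_b above 0.5 N and contact force between choke_b and the fingers below 0.1 N and linear speed of choke_b below 0.03 m/s) and contact force between choke_b and pad_b below 2.6 N) or (horizontal distance between choke_b_mid and view below 0.025 m and z of choke_b_mid in the frame of view between -0.022 and 0.022 m and angle between choke_b's own z axis and vertical below 0.2 rad and contact force between choke_b and the fingers above 1 N and contact force between choke_b and viewer below 0.1 N and linear speed of choke_b below 0.03 m/s and (horizontal distance between choke_a_mid and pad_a_top below 0.045 m and angle between choke_a's own z axis and vertical below 0.12 rad and height (world z) of choke_a_mid below 0.05 m and contact force between choke_a and pad_a above 0.5 N and contact force between choke_a and the fingers below 0.1 N and linear speed of choke_a below 0.03 m/s) and contact force between choke_a and pad_a below 2.6 N))); the arm keeps its last pose, push and grip.
It fails at once if another loose thing on the bench is shifted by more than 30 mm (distance of any of screwdriver, solder_reel, flux_jar, heatsink, brush, parts_dish from where it was at the start of the episode above 0.03 m).
It fails at once if a choke is tipped by more than about 35 degrees (angle between any of choke_a, choke_b's own z axis and vertical above 0.6 rad).
It fails at once if a choke is dropped (moves faster than 0.5 m/s out of the fingers) ((contact force between choke_a and the fingers below 0.1 N and linear speed of choke_a above 0.5 m/s) or (contact force between choke_b and the fingers below 0.1 N and linear speed of choke_b above 0.5 m/s)).
It also fails if it takes over 72 s, if anything falls off the work surface, if the arm or the gripper's body presses on something with over 40 N, if the wrist force passes 120 N, or if a joint passes its speed limit or range.

## Working session

There is one attempt and no reset: what is moved stays moved. The work goes in short steps, Python scripts to look and compute and a tool call to move; the robot and the scene stay as the last step left them, time stands still between calls to the robot, and variables do not carry over. Pictures are saved under pics/ and viewed, at most 10 in all, crops included, and the job is handed in when it is done.

Besides the shell and the picture viewer there is one more tool, called by a JSON object that holds its "api" and its "payload", one argument or row to a line. jog_arm: Moves the arm, as the interface text tells. Its arguments: {"type":"object","properties":{"increments":{"type":"array"},"grip_force":{"type":"number"}},"required":["increments"]}

```bash
mkdir -p pics
python3 - <<'E'
from bench import ctrl, vision
import cv2
s=ctrl.get_state()
print({k:s[k] for k in s})
for n in ("side","top"):
    r=vision.get_image(n); cv2.imwrite(f"pics/{n}0.png",r["color"])
    print(n,r["fx"],r["fy"],r["cx"],r["cy"],r["extrinsics"])
    for t in ("choke_a_mid","pad_a_top","pad_b_top","view"):
        try: print(t,vision.spot_in(n,t))
        except Exception as e: print(t,e)
E
```

```text
{'time': 0.0, 'joint_positions': array([ 1.31510063,  0.32183386, -0.07007523,  1.45169016,  0.0226269 ,
        1.37078266, -0.05688406]), 'qd': array([ 1.47777645e-03, -7.40445280e-04,  3.30596370e-04,  9.14476614e-04,
       -2.35663570e-03, -7.23091870e-05, -2.34060659e-03]), 'joint_torque': array([-5.15162956e-04, -4.91284740e+01, -4.04338818e-01, -3.12529600e+01,
       -6.37514004e-02,  4.35996673e-02,  1.70881508e-04]), 'position': array([ 0.17303584, -0.62596779,  0.22144678]), 'tool_rot': array([-3.11117111e+00, -4.22323152e-01,  6.04581947e-04]), 'ft_force': array([-0.01768748,  0.90191181,  0.23826909]), 'torque': array([-0.03828993, -0.04499671,  0.02238801]), 'grip_force': 0.0, 'grip_width': 0.9965534969238339}
side 407.9379896210439 407.9379896210439 282.37021617952473 206.01083022249577 [[ 0.99672703 -0.07894394 -0.01740914 -0.57803675]
 [-0.06316729 -0.62615716 -0.77713391  0.15410101]
 [ 0.05044915  0.77569006 -0.62909444  1.14553274]
 [ 0.          0.          0.          1.        ]]
choke_a_mid [{'bbox': [227.4, 173.3, 248.6, 199.5], 'conf': 0.85}, {'bbox': [298.
[... 242 characters left out ...]
0.2, 187.4, 316.3, 203.2], 'conf': 0.72}]
top 385.01739368437353 385.01739368437353 287.27690907354787 211.73383238846074 [[-6.10029513e-04 -9.99982880e-01 -5.81957916e-03  1.46095914e-02]
 [-9.88497384e-01  1.48313694e-03 -1.51230689e-01  5.77006843e-01]
 [ 1.51236732e-01  5.66038359e-03 -9.88481366e-01  1.02245954e+00]
 [ 0.00000000e+00  0.00000000e+00  0.00000000e+00  1.00000000e+00]]
choke_a_mid [{'bbox': [189.2, 244.3, 216.1, 266.6], 'conf': 0.81}]
pad_a_top [{'bbox': [183.1, 236.9, 226.8, 279.0], 'conf': 0.9}, {'bbox': [368.4, 215.4, 409.8, 262.1], 'conf': 0.34}]
pad_b_top [{'bbox': [365.5, 215.4, 410.5, 260.6], 'conf': 0.94}]
view [{'bbox': [276.5, 140.3, 314.4, 242.4], 'conf': 0.81}]
```

Run:
```python
import cv2
a=cv2.imread("pics/top0.png")[110:310,150:440]
cv2.imwrite("pics/topc.png",cv2.resize(a,(798,550),interpolation=cv2.INTER_CUBIC))
```

```text
(no output)
```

View pics/side0.png

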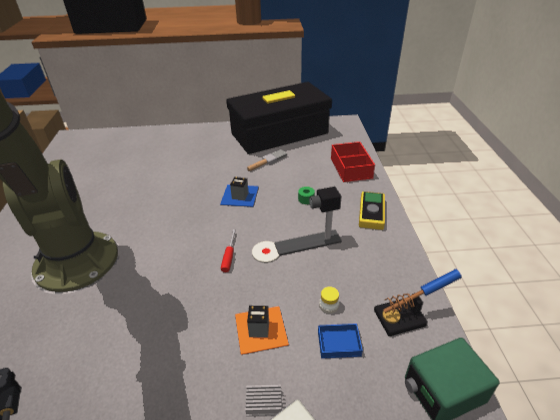

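View pics/topc.png

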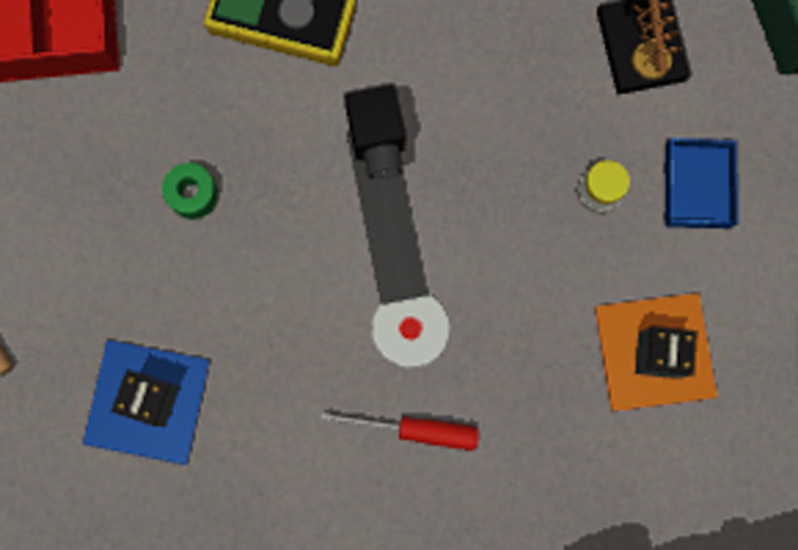

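The top crop shows the blue pad centred around (147,401) and the orange pad around (656,352). The choke tops are near (143,397) and (672,351), and the red dot is at (410,328). The screwdriver lies just below the dot, and the camera bar runs up from it.

```bash
cat > h.py <<'E'
import numpy as np
from scipy.spatial.transform import Rotation as R
from bench import ctrl, vision
def ray(im,u,v,fish=False):
    x,y=(u-im["cx"])/im["fx"],(v-im["cy"])/im["fy"]
    if fish:
        r=np.hypot(x,y); d=np.array([x/r*np.sin(r),y/r*np.sin(r),np.cos(r)]) if r>1e-9 else np.array([0,0,1.])
    else: d=np.array([x,y,1.])
    E=np.array(im["extrinsics"]); return -E[:3,:3].T@E[:3,3], E[:3,:3].T@d
def at(im,u,v,z,fish=False):
    c,d=ray(im,u,v,fish); return c+d*(z-c[2])/d[2]
def toolrel(p,yaw=None):
    "mm shift in tool axes to TCP at p (tool-down), and wz turn so that tool y points along yaw (mod pi)"
    s=ctrl.get_state(); M=R.from_rotvec(s["tool_rot"]).as_matrix()
    t=M.T@(np.array(p)-s["position"])*1000
    w=None
    if yaw is not None:
        cur=np.arctan2(M[1,1],M[0,1]); dy=(yaw-cur+np.pi/2)%np.pi-np.pi/2; w=-dy
    return np.round(t,1),w
E
python3 - <<'E'
from h import *
im=vision.get_image("top")
f=lambda x,y,z: at(im,150+x/2.7517,110+y/2.75,z)
A=[f(*p,.006) for p in((107,339),(210,358),(188,464),(83,443))]
B=[f(*p,.006) for p in((596,307),(700,293),(717,397),(613,411))]
for P in(A,B):
    print(np.mean(P,0),[np.linalg.norm(P[i]-P[i-1]) for i in range(4)],[np.degrees(np.arctan2(*(P[i]-P[i-1])[1::-1])) for i in range(4)])
print("a",f(144,397,.066),"b",f(670,351,.066),"dot",f(410,328,.006))
print("lens",f(384,175,.15), "head", f(375,90,.174))
s=ctrl.get_state();M=R.from_rotvec(s["tool_rot"]).as_matrix();print(M)
for p in ([.52,.25,.25],[.60,-.24,.25],[.6,0,.25]): print(toolrel(p,0))
w=vision.get_image("wrist"); E=w["extrinsics"]; print(E, "cam in tool", M.T@(-E[:3,:3].T@E[:3,3]-s["position"]), w["fx"],w["cx"],w["cy"], (E[:3,:3]@M))
E
```

```text
[0.45767263 0.25108443 0.006     ] [np.float64(0.10843280963427651), np.float64(0.10902613847603351), np.float64(0.1096728402865127), np.float64(0.10987104175893281)] [np.float64(-10.880646522461282), np.float64(-100.46688322533548), np.float64(169.5617610203721), np.float64(78.8849818946275)]
[ 0.50745886 -0.27296016  0.006     ] [np.float64(0.108097201669165), np.float64(0.10935176764766313), np.float64(0.10826873040890438), np.float64(0.10772822699854484)] [np.float64(7.416657948616196), np.float64(-82.36994369071328), np.float64(-173.4423010372298), np.float64(97.5485143926386)]
a [0.45884123 0.24075005 0.066     ] b [ 0.50299701 -0.27070179  0.066     ] dot [ 0.53222484 -0.01914593  0.006     ]
lens [0.65826109 0.0075859  0.15      ] head [0.73139853 0.01564131 0.174     ]
[[ 9.63832942e-01  2.66507146e-01 -1.67259451e-05]
 [ 2.66507145e-01 -9.63832942e-01 -4.24388261e-05]
 [-2.74312673e-05  3.64463548e-05 -9.99999999e-01]]
(array([ 567.8, -752.4,  -27.5]), np.float64(-1.3010290407412066))
(array([ 514.3, -258.8,  -27.5]), np.float64(-1.3010290407412066))
(array([ 578.3, -490.1,  -27.5]), np.float64(-1.3010290407412066))
[[ 2.65908858e-01 -9.63998163e-01  1.45452627e-04 -6.49039576e-01]
 [-9.26314722e-01 -2.55472493e-01  2.76902224e-01 -3.27905272e-02]
 [-2.66896076e-01 -7.37654891e-02 -9.60898089e-01  3.90537431e-01]
 [ 0.00000000e+00  0.00000000e+00  0.00000000e+00  1.00000000e+00]] cam in tool [ 0.07623593 -0.00096243 -0.16188486] 325.19226210127806 283.57728586147385 208.20353202986843 [[-6.20685679e-04  9.99999801e-01 -1.08989254e-04]
 [-9.60905484e-01 -6.26596894e-04 -2.76875888e-01]
 [-2.76875902e-01 -6.71245273e-05  9.60905682e-01]]
```

{"api": "jog_arm", "payload": {
  "increments": [
    {"tx":33,"ty":-20},
    {"tx":66,"ty":-41},
    {"tx":99,"ty":-61},
    {"tx":125,"ty":-78},
    {"tx":137,"ty":-85}
  ],
  "grip_force": 40
}}

```text
validation failed for argument at $.in...
```

{"api": "jog_arm", "payload": {
  "increments": [
    {"tx":33,"ty":-20},
    {"tx":66,"ty":-41},
    {"tx":99,"ty":-61},
    {"tx":125,"ty":-78},
    {"tx":137,"ty":-85}
  ]
}}

```text
validation failed for argument at $.in...
```

{"api": "jog_arm", "payload": {
  "increments": [
    {"tx":33,"ty":-20},
    {"tx":66,"ty":-41},
    {"tx":99,"ty":-61},
    {"tx":125,"ty":-78},
    {"tx":137,"ty":-85}
  ]
}}

```text
validation failed for argument at $.in...
```

Run:
```python
from h import *
import cv2
w=vision.get_image("wrist"); cv2.imwrite("pics/w1.png",w["color"])
np.save("w1.npy",w,allow_pickle=True)
s=ctrl.get_state(); print(s["time"],s["position"],s["tool_rot"],s["joint_positions"],s["ft_force"],R.from_rotvec(s["tool_rot"]).as_matrix()[:2,1])
print(vision.spot_in("wrist","choke_b_mid"))
```

```text
0.65 [ 0.1732115  -0.62650719  0.22259009] [ 3.11296452e+00  4.22490295e-01 -1.13383664e-04] [ 1.31507373  0.32097886 -0.07006414  1.45051971  0.02262718  1.37080478
 -0.05692266] [ 0.07048646 -0.06633003  0.00281626] [ 0.26652977 -0.96382668]
[]
```

View pics/w1.png

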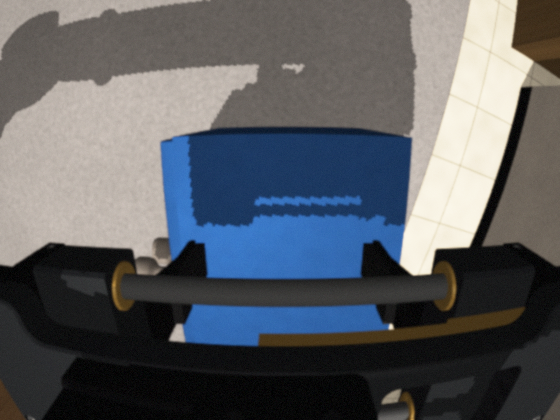

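The move was refused because every field must be given, so the arm hasn't moved. The picture shows the start spot, with a blue box under the fingers.

{"api": "jog_arm", "payload": {
  "increments": [
    {"tx":33,"ty":-20,"tz":0,"wx":0,"wy":0,"wz":0,"gripper":1},
    {"tx":66,"ty":-41,"tz":0,"wx":0,"wy":0,"wz":0,"gripper":1},
    {"tx":99,"ty":-61,"tz":0,"wx":0,"wy":0,"wz":0,"gripper":1},
    {"tx":125,"ty":-78,"tz":0,"wx":0,"wy":0,"wz":0,"gripper":1},
    {"tx":137,"ty":-85,"tz":0,"wx":0,"wy":0,"wz":0,"gripper":1}
  ],
  "grip_force": 40
}}

```text
time: 1.12
position: [0.2871, -0.5039, 0.223]
tool_rot: [-3.111, -0.433, -0.003]
ft_force: [-0.0, 0.0, -0.0]
grip_width: 1.001
grip_force: 0.0
```

{"api": "jog_arm", "payload": {
  "increments": [
    {"tx":33,"ty":-20,"tz":0,"wx":0,"wy":0,"wz":0,"gripper":1},
    {"tx":66,"ty":-41,"tz":0,"wx":0,"wy":0,"wz":0,"gripper":1},
    {"tx":99,"ty":-61,"tz":0,"wx":0,"wy":0,"wz":0,"gripper":1},
    {"tx":125,"ty":-78,"tz":0,"wx":0,"wy":0,"wz":0,"gripper":1},
    {"tx":137,"ty":-85,"tz":0,"wx":0,"wy":0,"wz":0,"gripper":1}
  ]
}}

```text
time: 1.53
position: [0.3956, -0.3856, 0.223]
tool_rot: [-3.111, -0.432, -0.003]
ft_force: [0.3, 0.6, 0.8]
grip_width: 0.998
grip_force: 0.0
```

{"api": "jog_arm", "payload": {
  "increments": [
    {"tx":33,"ty":-20,"tz":0,"wx":0,"wy":0,"wz":0,"gripper":1},
    {"tx":66,"ty":-41,"tz":0,"wx":0,"wy":0,"wz":0,"gripper":1},
    {"tx":99,"ty":-61,"tz":0,"wx":0,"wy":0,"wz":0,"gripper":1},
    {"tx":125,"ty":-78,"tz":0,"wx":0,"wy":0,"wz":0,"gripper":1},
    {"tx":137,"ty":-85,"tz":0,"wx":0,"wy":0,"wz":0,"gripper":1}
  ]
}}

```text
time: 1.95
position: [0.5046, -0.2666, 0.2229]
tool_rot: [-3.111, -0.432, -0.004]
ft_force: [1.1, 0.2, 0.4]
grip_width: 0.997
grip_force: 0.0
```

Run:
```python
from h import *
import cv2
w=vision.get_image("wrist"); cv2.imwrite("pics/w2.png",w["color"])
np.save("w2.npy",w,allow_pickle=True)
s=ctrl.get_state(); print(s["time"],s["position"],s["joint_positions"],s["ft_force"],R.from_rotvec(s["tool_rot"]).as_matrix())
print(vision.spot_in("wrist","choke_b_mid"))
print(toolrel([.459,.241,.21],np.radians(-10)))
```

```text
2.0 [ 0.50556946 -0.26553736  0.22284166] [ 0.79868082  0.17527444 -0.40431323  1.64175997  0.06743666  1.33721514
 -0.90875894] [-0.16736558  1.79440953  0.59034024] [[ 0.96170298  0.27407962  0.00278046]
 [ 0.27407435 -0.96170614  0.00213535]
 [ 0.00325924 -0.00129152 -0.99999385]]
[{'bbox': [260.3, 160.3, 318.4, 222.3], 'conf': 0.9}]
(array([  95.6, -502.1,   13.1]), np.float64(-1.120680252542149))
```

View pics/w2.png

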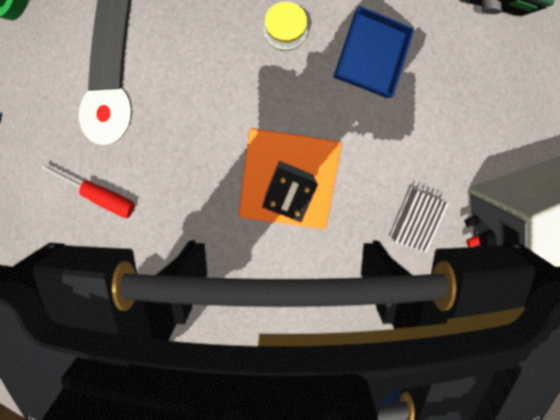

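The wrist picture shows the orange-pad choke with its top centred near (291,197) and pins at (283,183), (306,188), (277,204) and (297,213). The red dot is at (103,114).

Run:
```python
from h import *
import cv2
w=np.load("w2.npy",allow_pickle=True).item(); im=w["color"]
hsv=cv2.cvtColor(im,cv2.COLOR_BGR2HSV)
sub=hsv[150:235,250:330]
m=((sub[...,2]<75)).astype(np.uint8)
n,l,st,c=cv2.connectedComponentsWithStats(m); print(st[:4])
P=[at(w,*p,.071,True) for p in((283,183),(306,188),(297,213),(277,204))]
print(np.mean(P,0),[np.linalg.norm(P[i]-P[i-1]) for i in range(4)],[np.degrees(np.arctan2(*(P[i]-P[i-1])[1::-1])) for i in range(4)])
S=[at(w,*p,.067,True) for p in((298,182),(286,210))]; print("stripe",S,np.degrees(np.arctan2(*(S[0]-S[1])[1::-1])))
Q=[at(w,*p,.006,True) for p in((250,129),(341,142),(328,228),(240,217))]; print("pad",np.mean(Q,0),[np.linalg.norm(Q[i]-Q[i-1]) for i in range(4)])
print("dot",at(w,103,114,.006,True))
cv2.imwrite("pics/w2c.png",cv2.resize(im[120:240,230:350],(600,600),interpolation=cv2.INTER_CUBIC))
```

```text
[[   0    0   80   85 5162]
 [  13   12   54   58 1638]]
[ 0.50398841 -0.27301363  0.071     ] [np.float64(0.02225219502225777), np.float64(0.023294177006565192), np.float64(0.027226699748802683), np.float64(0.02221043357347696)] [np.float64(0.07872253663714218), np.float64(-86.65516886096077), np.float64(177.2535810877127), np.float64(80.71343798077301)]
stripe [array([ 0.51994297, -0.27602187,  0.067     ]), array([ 0.48873683, -0.27245407,  0.067     ])] -6.522306187498176
pad [ 0.50867949 -0.27201097  0.006     ] [np.float64(0.10768188600257816), np.float64(0.10722008997380929), np.float64(0.10696891462787309), np.float64(0.10970236895535919)]
dot [ 0.53092577 -0.01805042  0.006     ]
```

View pics/w2c.png

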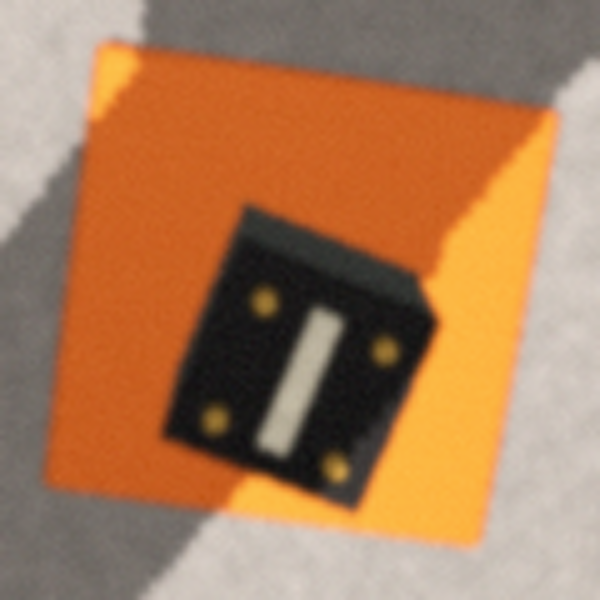

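Run:
```python
from h import *
w=np.load("w2.npy",allow_pickle=True).item()
P=[at(w,230+x/5-.4,120+y/5-.4,.07,True) for x,y in((265,302),(386,350),(336,468),(216,420))]
print(np.mean(P,0),[np.linalg.norm(P[i]-P[i-1]) for i in range(4)],[np.degrees(np.arctan2(*(P[i]-P[i-1])[1::-1])) for i in range(4)])
```

```text
[ 0.503869   -0.27203524  0.07      ] [np.float64(0.02603356190454828), np.float64(0.02591062916877316), np.float64(0.026335239047121064), np.float64(0.026208192988116455)] [np.float64(-6.485007246898679), np.float64(-96.15418495963318), np.float64(174.16239668705413), np.float64(83.18621063489601)]
```

{"api": "jog_arm", "payload": {
  "increments": [
    {"tx":7,"ty":-38,"tz":0,"wx":0,"wy":0,"wz":0,"gripper":1},
    {"tx":15,"ty":-78,"tz":0,"wx":0,"wy":0,"wz":0,"gripper":1},
    {"tx":23,"ty":-118,"tz":0,"wx":0,"wy":0,"wz":0,"gripper":1},
    {"tx":30,"ty":-155,"tz":0,"wx":0,"wy":0,"wz":0,"gripper":1},
    {"tx":32,"ty":-167,"tz":0,"wx":0,"wy":0,"wz":0,"gripper":1}
  ]
}}

```text
time: 2.47
position: [0.4872, -0.097, 0.223]
tool_rot: [-3.111, -0.43, -0.001]
ft_force: [-0.1, 0.2, -0.3]
grip_width: 0.996
grip_force: 0.0
```

{"api": "jog_arm", "payload": {
  "increments": [
    {"tx":7,"ty":-38,"tz":0,"wx":0,"wy":0,"wz":0,"gripper":1},
    {"tx":15,"ty":-78,"tz":0,"wx":0,"wy":0,"wz":0,"gripper":1},
    {"tx":23,"ty":-118,"tz":0,"wx":0,"wy":0,"wz":0,"gripper":1},
    {"tx":30,"ty":-155,"tz":0,"wx":0,"wy":0,"wz":0,"gripper":1},
    {"tx":32,"ty":-167,"tz":0,"wx":0,"wy":0,"wz":0,"gripper":1}
  ]
}}

```text
time: 2.88
position: [0.4735, 0.0724, 0.2232]
tool_rot: [-3.111, -0.43, -0.002]
ft_force: [-0.0, 1.2, 0.9]
grip_width: 1.001
grip_force: 0.0
```

{"api": "jog_arm", "payload": {
  "increments": [
    {"tx":7,"ty":-38,"tz":0,"wx":0,"wy":0,"wz":-0.11,"gripper":1},
    {"tx":15,"ty":-78,"tz":0,"wx":0,"wy":0,"wz":-0.22,"gripper":1},
    {"tx":23,"ty":-118,"tz":0,"wx":0,"wy":0,"wz":-0.33,"gripper":1},
    {"tx":30,"ty":-155,"tz":0,"wx":0,"wy":0,"wz":-0.44,"gripper":1},
    {"tx":32,"ty":-167,"tz":0,"wx":0,"wy":0,"wz":-0.55,"gripper":1}
  ]
}}

```text
time: 3.3
position: [0.4596, 0.242, 0.2232]
tool_rot: [-2.873, -1.266, -0.003]
ft_force: [-0.0, -0.6, 0.7]
grip_width: 0.998
grip_force: 0.0
```

{"api": "jog_arm", "payload": {
  "increments": [
    {"tx":0,"ty":0,"tz":0,"wx":0,"wy":0,"wz":-0.11,"gripper":1},
    {"tx":0,"ty":0,"tz":0,"wx":0,"wy":0,"wz":-0.22,"gripper":1},
    {"tx":0,"ty":0,"tz":0,"wx":0,"wy":0,"wz":-0.33,"gripper":1},
    {"tx":0,"ty":0,"tz":0,"wx":0,"wy":0,"wz":-0.44,"gripper":1},
    {"tx":0,"ty":0,"tz":0,"wx":0,"wy":0,"wz":-0.55,"gripper":1}
  ]
}}

```text
time: 3.72
position: [0.4617, 0.2351, 0.2225]
tool_rot: [2.43, 1.99, -0.0]
ft_force: [1.1, -0.0, -0.3]
grip_width: 1.002
grip_force: 0.0
```

Run:
```python
from h import *
import cv2
w=vision.get_image("wrist"); np.save("w3.npy",w,allow_pickle=True)
s=ctrl.get_state(); print(s["time"],s["position"],s["joint_positions"],R.from_rotvec(s["tool_rot"]).as_matrix())
b=vision.spot_in("wrist","choke_a_mid"); print(b)
x,y=[int(v) for v in b[0]["bbox"][:2]]; x-=30;y-=30; print("crop",x,y)
cv2.imwrite("pics/w3c.png",cv2.resize(w["color"][y:y+120,x:x+120],(600,600),interpolation=cv2.INTER_CUBIC))
```

```text
3.7667 [0.46158349 0.23511491 0.22248775] [ 0.34923353  0.10540376 -0.91883885  1.7489143   0.08733455  1.32967171
 -0.78161416] [[ 1.92561977e-01  9.81284732e-01  4.00698712e-04]
 [ 9.81284381e-01 -1.92561492e-01 -1.01791182e-03]
 [-9.21702184e-04  5.89210500e-04 -9.99999402e-01]]
[{'bbox': [256.6, 152.9, 300.1, 206.7], 'conf': 0.87}, {'bbox': [336.4, 314.6, 395.3, 335.9], 'conf': 0.74}, {'bbox': [229.7, 122.0, 322.9, 213.9], 'conf': 0.68}]
crop 226 122
```

View pics/w3c.png

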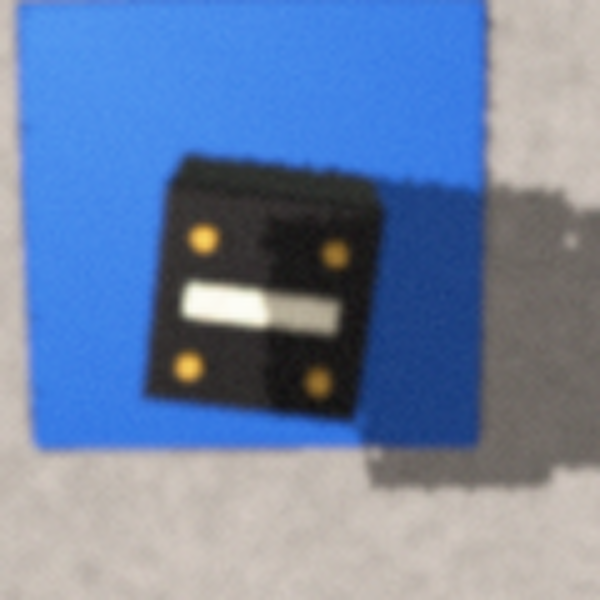

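Blue-pad choke: pins in the crop at (204,240), (336,255), (318,383) and (189,367). It is turned a few degrees from the tool.

Run:
```python
from h import *
w=np.load("w3.npy",allow_pickle=True).item()
P=[at(w,226+x/5-.4,122+y/5-.4,.07,True) for x,y in((204,240),(336,255),(318,383),(189,367))]
c=np.mean(P,0)
print(c,[np.linalg.norm(P[i]-P[i-1]) for i in range(4)],[np.degrees(np.arctan2(*(P[i]-P[i-1])[1::-1])) for i in range(4)])
Q=[at(w,226+x/5-.4,122+y/5-.4,.006,True) for x,y in((20,5),(487,0),(480,447),(36,448))];print("pad",np.mean(Q,0))
v=P[1]-P[0]; yaw=np.arctan2(v[1],v[0]); c[2]=.022
print(toolrel(c,yaw),toolrel(c,yaw+np.pi/2))
```

```text
[0.45828626 0.24705248 0.07      ] [np.float64(0.02581940799964437), np.float64(0.02600449971812775), np.float64(0.026130061708971794), np.float64(0.02592060864739886)] [np.float64(71.23929262445535), np.float64(-18.067639773356916), np.float64(-108.94048598188306), np.float64(161.24819134478022)]
pad [0.45705561 0.25403522 0.006     ]
(array([ 11.1,  -5.6, 200.5]), np.float64(0.1117423481597668)) (array([ 11.1,  -5.6, 200.5]), np.float64(-1.4590539786351293))
```

{"api": "jog_arm", "payload": {
  "increments": [
    {"tx":4,"ty":-2,"tz":25,"wx":0,"wy":0,"wz":0.05,"gripper":1},
    {"tx":8,"ty":-4,"tz":55,"wx":0,"wy":0,"wz":0.11,"gripper":1},
    {"tx":10,"ty":-5,"tz":85,"wx":0,"wy":0,"wz":0.11,"gripper":1},
    {"tx":10,"ty":-5,"tz":108,"wx":0,"wy":0,"wz":0.11,"gripper":1},
    {"tx":10,"ty":-5,"tz":120,"wx":0,"wy":0,"wz":0.11,"gripper":1}
  ]
}}

```text
time: 4.23
position: [0.4565, 0.2459, 0.0995]
tool_rot: [-2.542, -1.845, 0.007]
ft_force: [-0.4, -0.6, -0.2]
grip_width: 0.999
grip_force: 0.0
```

Run:
```python
from h import *
print(toolrel([.4583,.246,.022],np.radians(-18.3)),ctrl.get_state()["joint_positions"])
```

```text
(array([ 0.9,  1.9, 77.5]), np.float64(0.003978721528876905)) [ 0.26332701  0.24812701 -0.89572757  1.89414413  0.21598861  1.10424307
 -1.03178865]
```

{"api": "jog_arm", "payload": {
  "increments": [
    {"tx":0,"ty":2,"tz":18,"wx":0,"wy":0,"wz":0,"gripper":1},
    {"tx":0,"ty":2,"tz":38,"wx":0,"wy":0,"wz":0,"gripper":1},
    {"tx":0,"ty":2,"tz":56,"wx":0,"wy":0,"wz":0,"gripper":1},
    {"tx":0,"ty":2,"tz":70,"wx":0,"wy":0,"wz":0,"gripper":1},
    {"tx":0,"ty":2,"tz":77,"wx":0,"wy":0,"wz":0,"gripper":1}
  ]
}}

```text
time: 4.65
position: [0.4592, 0.2462, 0.024]
tool_rot: [-2.541, -1.847, 0.003]
ft_force: [0.9, -0.9, -0.3]
grip_width: 1.0
grip_force: 0.0
```

{"api": "jog_arm", "payload": {
  "increments": [
    {"tx":0,"ty":0,"tz":0,"wx":0,"wy":0,"wz":0,"gripper":1},
    {"tx":0,"ty":0,"tz":0,"wx":0,"wy":0,"wz":0,"gripper":0.6},
    {"tx":0,"ty":0,"tz":0,"wx":0,"wy":0,"wz":0,"gripper":0.4},
    {"tx":0,"ty":0,"tz":0,"wx":0,"wy":0,"wz":0,"gripper":0.2},
    {"tx":0,"ty":0,"tz":0,"wx":0,"wy":0,"wz":0,"gripper":0.2}
  ],
  "grip_force": 30
}}

```text
time: 5.07
position: [0.4601, 0.2477, 0.0264]
tool_rot: [2.538, 1.85, 0.002]
ft_force: [0.2, 0.1, -0.5]
grip_width: 0.781
grip_force: 0.0
```

{"api": "jog_arm", "payload": {
  "increments": [
    {"tx":0,"ty":0,"tz":0,"wx":0,"wy":0,"wz":0,"gripper":0.2},
    {"tx":0,"ty":0,"tz":0,"wx":0,"wy":0,"wz":0,"gripper":0.2},
    {"tx":0,"ty":0,"tz":0,"wx":0,"wy":0,"wz":0,"gripper":0.2},
    {"tx":0,"ty":0,"tz":0,"wx":0,"wy":0,"wz":0,"gripper":0.2},
    {"tx":0,"ty":0,"tz":0,"wx":0,"wy":0,"wz":0,"gripper":0.2}
  ]
}}

```text
time: 5.48
position: [0.4594, 0.2474, 0.0256]
tool_rot: [2.539, 1.851, -0.0]
ft_force: [-0.8, -1.0, 2.1]
grip_width: 0.505
grip_force: 30.0
```

{"api": "jog_arm", "payload": {
  "increments": [
    {"tx":0,"ty":0,"tz":-4,"wx":0,"wy":0,"wz":0,"gripper":0.2},
    {"tx":0,"ty":0,"tz":-14,"wx":0,"wy":0,"wz":0,"gripper":0.2},
    {"tx":0,"ty":0,"tz":-26,"wx":0,"wy":0,"wz":0,"gripper":0.2},
    {"tx":0,"ty":0,"tz":-38,"wx":0,"wy":0,"wz":0,"gripper":0.2},
    {"tx":0,"ty":0,"tz":-50,"wx":0,"wy":0,"wz":0,"gripper":0.2}
  ]
}}

```text
time: 5.9
position: [0.4596, 0.2477, 0.0772]
tool_rot: [2.538, 1.851, 0.001]
ft_force: [0.1, -0.5, -1.6]
grip_width: 0.503
grip_force: 30.0
```

{"api": "jog_arm", "payload": {
  "increments": [
    {"tx":0,"ty":0,"tz":-12,"wx":0,"wy":0,"wz":0,"gripper":0.2},
    {"tx":0,"ty":0,"tz":-24,"wx":0,"wy":0,"wz":0,"gripper":0.2},
    {"tx":0,"ty":0,"tz":-36,"wx":0,"wy":0,"wz":0,"gripper":0.2},
    {"tx":0,"ty":0,"tz":-45,"wx":0,"wy":0,"wz":0,"gripper":0.2},
    {"tx":0,"ty":0,"tz":-50,"wx":0,"wy":0,"wz":0,"gripper":0.2}
  ]
}}

```text
time: 6.32
position: [0.4601, 0.2478, 0.1273]
tool_rot: [2.538, 1.85, 0.003]
ft_force: [-0.2, 0.4, -2.1]
grip_width: 0.506
grip_force: 30.0
```

{"api": "jog_arm", "payload": {
  "increments": [
    {"tx":0,"ty":0,"tz":0,"wx":0,"wy":0,"wz":0,"gripper":0.2},
    {"tx":0,"ty":0,"tz":0,"wx":0,"wy":0,"wz":0,"gripper":0.2},
    {"tx":0,"ty":0,"tz":0,"wx":0,"wy":0,"wz":0,"gripper":0.2},
    {"tx":0,"ty":0,"tz":0,"wx":0,"wy":0,"wz":0,"gripper":0.2},
    {"tx":0,"ty":0,"tz":0,"wx":0,"wy":0,"wz":0,"gripper":0.2}
  ]
}}

```text
time: 6.73
position: [0.4589, 0.2473, 0.1249]
tool_rot: [-2.538, -1.85, 0.002]
ft_force: [-0.9, -0.8, -1.9]
grip_width: 0.504
grip_force: 30.0
```

{"api": "jog_arm", "payload": {
  "increments": [
    {"tx":0,"ty":0,"tz":0,"wx":0,"wy":0,"wz":0,"gripper":0.2},
    {"tx":0,"ty":0,"tz":0,"wx":0,"wy":0,"wz":0,"gripper":0.2},
    {"tx":0,"ty":0,"tz":0,"wx":0,"wy":0,"wz":0,"gripper":0.2},
    {"tx":0,"ty":0,"tz":0,"wx":0,"wy":0,"wz":0,"gripper":0.2},
    {"tx":0,"ty":0,"tz":0,"wx":0,"wy":0,"wz":0,"gripper":0.2}
  ]
}}

```text
time: 7.15
position: [0.4594, 0.2474, 0.1255]
tool_rot: [2.539, 1.851, -0.0]
ft_force: [0.1, 0.6, -1.8]
grip_width: 0.504
grip_force: 30.0
```

Run:
```python
from h import *
F=[];p=[]
for i in range(14):
    vision.get_image("top"); s=ctrl.get_state(); F.append(s["ft_force"]);p.append(s["position"])
print(np.mean(F,0),np.std(F,0),np.mean(p,0),s["time"],s["torque"],s["joint_torque"])
```

```text
[-0.0181575   0.13497713 -1.61957266] [0.47372487 0.54127584 0.52222253] [0.45937404 0.24745503 0.12550958] 7.85 [-0.02404539 -0.06410817 -0.00296227] [ 4.55692561e-04 -3.00036085e+01 -5.25870010e+00 -2.94183934e+01
 -5.18150604e-02 -4.07654315e-02 -2.36073683e-04]
```

A weighs about 1.6 N, so it is probably the empty one. Setting it back down.

{"api": "jog_arm", "payload": {
  "increments": [
    {"tx":0,"ty":0,"tz":8,"wx":0,"wy":0,"wz":0,"gripper":0.2},
    {"tx":0,"ty":0,"tz":22,"wx":0,"wy":0,"wz":0,"gripper":0.2},
    {"tx":0,"ty":0,"tz":36,"wx":0,"wy":0,"wz":0,"gripper":0.2},
    {"tx":0,"ty":0,"tz":50,"wx":0,"wy":0,"wz":0,"gripper":0.2},
    {"tx":0,"ty":0,"tz":64,"wx":0,"wy":0,"wz":0,"gripper":0.2}
  ]
}}

```text
time: 8.27
position: [0.4592, 0.2473, 0.0603]
tool_rot: [2.539, 1.851, -0.0]
ft_force: [0.7, 0.9, -1.8]
grip_width: 0.502
grip_force: 30.0
```

{"api": "jog_arm", "payload": {
  "increments": [
    {"tx":0,"ty":0,"tz":10,"wx":0,"wy":0,"wz":0,"gripper":0.2},
    {"tx":0,"ty":0,"tz":20,"wx":0,"wy":0,"wz":0,"gripper":0.2},
    {"tx":0,"ty":0,"tz":27,"wx":0,"wy":0,"wz":0,"gripper":0.2},
    {"tx":0,"ty":0,"tz":32,"wx":0,"wy":0,"wz":0,"gripper":0.2},
    {"tx":0,"ty":0,"tz":35,"wx":0,"wy":0,"wz":0,"gripper":0.2}
  ]
}}

```text
time: 8.68
position: [0.4592, 0.2475, 0.0259]
tool_rot: [-2.538, -1.851, 0.001]
ft_force: [-0.8, -0.3, -1.6]
grip_width: 0.502
grip_force: 30.0
```

{"api": "jog_arm", "payload": {
  "increments": [
    {"tx":0,"ty":0,"tz":0.5,"wx":0,"wy":0,"wz":0,"gripper":0.2},
    {"tx":0,"ty":0,"tz":1,"wx":0,"wy":0,"wz":0,"gripper":0.2},
    {"tx":0,"ty":0,"tz":1,"wx":0,"wy":0,"wz":0,"gripper":0.2},
    {"tx":0,"ty":0,"tz":1,"wx":0,"wy":0,"wz":0,"gripper":0.2},
    {"tx":0,"ty":0,"tz":1,"wx":0,"wy":0,"wz":0,"gripper":0.2}
  ]
}}

```text
time: 9.1
position: [0.4596, 0.2475, 0.0258]
tool_rot: [2.539, 1.85, 0.001]
ft_force: [-0.6, -0.4, -1.1]
grip_width: 0.505
grip_force: 30.0
```

{"api": "jog_arm", "payload": {
  "increments": [
    {"tx":0,"ty":0,"tz":0.5,"wx":0,"wy":0,"wz":0,"gripper":0.2},
    {"tx":0,"ty":0,"tz":1,"wx":0,"wy":0,"wz":0,"gripper":0.2},
    {"tx":0,"ty":0,"tz":1,"wx":0,"wy":0,"wz":0,"gripper":0.2},
    {"tx":0,"ty":0,"tz":1,"wx":0,"wy":0,"wz":0,"gripper":0.2},
    {"tx":0,"ty":0,"tz":1,"wx":0,"wy":0,"wz":0,"gripper":0.2}
  ],
  "grip_force": 15
}}

```text
time: 9.52
position: [0.4597, 0.2475, 0.0256]
tool_rot: [2.538, 1.85, 0.0]
ft_force: [-2.2, -1.0, 6.7]
grip_width: 0.507
grip_force: 15.0
```

{"api": "jog_arm", "payload": {
  "increments": [
    {"tx":0,"ty":0,"tz":0,"wx":0,"wy":0,"wz":0,"gripper":0.55},
    {"tx":0,"ty":0,"tz":0,"wx":0,"wy":0,"wz":0,"gripper":0.7},
    {"tx":0,"ty":0,"tz":0,"wx":0,"wy":0,"wz":0,"gripper":0.9},
    {"tx":0,"ty":0,"tz":0,"wx":0,"wy":0,"wz":0,"gripper":1},
    {"tx":0,"ty":0,"tz":0,"wx":0,"wy":0,"wz":0,"gripper":1}
  ]
}}

```text
time: 9.93
position: [0.4594, 0.2475, 0.0244]
tool_rot: [-2.539, -1.851, 0.0]
ft_force: [-0.4, -0.7, 0.2]
grip_width: 0.765
grip_force: 0.0
```

{"api": "jog_arm", "payload": {
  "increments": [
    {"tx":0,"ty":0,"tz":0,"wx":0,"wy":0,"wz":0,"gripper":1},
    {"tx":0,"ty":0,"tz":0,"wx":0,"wy":0,"wz":0,"gripper":1},
    {"tx":0,"ty":0,"tz":0,"wx":0,"wy":0,"wz":0,"gripper":1},
    {"tx":0,"ty":0,"tz":0,"wx":0,"wy":0,"wz":0,"gripper":1},
    {"tx":0,"ty":0,"tz":0,"wx":0,"wy":0,"wz":0,"gripper":1}
  ]
}}

```text
time: 10.35
position: [0.4594, 0.2475, 0.0245]
tool_rot: [2.539, 1.851, -0.0]
ft_force: [-1.2, -0.0, 0.6]
grip_width: 0.995
grip_force: 0.0
```

Run:
```python
from h import *
s=ctrl.get_state();print(s["position"],s["ft_force"],s["grip_width"],s["time"])
```

```text
[0.45935153 0.24746418 0.02447922] [-1.16046882 -0.01301083  0.64563662] 0.9945512692604747 10.35
```

{"api": "jog_arm", "payload": {
  "increments": [
    {"tx":0,"ty":0,"tz":-10,"wx":0,"wy":0,"wz":0,"gripper":1},
    {"tx":0,"ty":0,"tz":-25,"wx":0,"wy":0,"wz":0,"gripper":1},
    {"tx":0,"ty":0,"tz":-45,"wx":0,"wy":0,"wz":0,"gripper":1},
    {"tx":0,"ty":0,"tz":-70,"wx":0,"wy":0,"wz":0,"gripper":1},
    {"tx":0,"ty":0,"tz":-95,"wx":0,"wy":0,"wz":0,"gripper":1}
  ]
}}

```text
time: 10.77
position: [0.4589, 0.2476, 0.1209]
tool_rot: [-2.538, -1.851, 0.001]
ft_force: [0.7, -0.8, 1.4]
grip_width: 0.999
grip_force: 0.0
```

{"api": "jog_arm", "payload": {
  "increments": [
    {"tx":0,"ty":0,"tz":-25,"wx":0,"wy":0,"wz":0.11,"gripper":1},
    {"tx":0,"ty":0,"tz":-50,"wx":0,"wy":0,"wz":0.22,"gripper":1},
    {"tx":0,"ty":0,"tz":-70,"wx":0,"wy":0,"wz":0.33,"gripper":1},
    {"tx":0,"ty":0,"tz":-85,"wx":0,"wy":0,"wz":0.44,"gripper":1},
    {"tx":0,"ty":0,"tz":-95,"wx":0,"wy":0,"wz":0.55,"gripper":1}
  ]
}}

```text
time: 11.18
position: [0.4599, 0.2482, 0.2174]
tool_rot: [2.948, 1.084, 0.005]
ft_force: [0.9, 0.3, -0.8]
grip_width: 0.997
grip_force: 0.0
```

Run:
```python
from h import *
print(toolrel([.5038,-.2718,.2],np.radians(-96.3)),ctrl.get_state()["position"],ctrl.get_state()["joint_positions"])
print(vision.get_image("top") and vision.spot_in("top","choke_a_mid"))
```

```text
(array([-303.6,  424.5,   17.1]), np.float64(0.8148870217939734)) [0.45989616 0.24821266 0.21739456] [ 0.27276316  0.11201296 -0.86728871  1.74998131  0.08943972  1.31677149
 -1.47954523]
[{'bbox': [192.2, 246.4, 217.3, 267.3], 'conf': 0.74}]
```

{"api": "jog_arm", "payload": {
  "increments": [
    {"tx":-22,"ty":31,"tz":0,"wx":0,"wy":0,"wz":0,"gripper":1},
    {"tx":-46,"ty":64,"tz":0,"wx":0,"wy":0,"wz":0,"gripper":1},
    {"tx":-70,"ty":97,"tz":0,"wx":0,"wy":0,"wz":0,"gripper":1},
    {"tx":-92,"ty":129,"tz":0,"wx":0,"wy":0,"wz":0,"gripper":1},
    {"tx":-101,"ty":141,"tz":0,"wx":0,"wy":0,"wz":0,"gripper":1}
  ]
}}

```text
time: 11.7
position: [0.4745, 0.068, 0.2137]
tool_rot: [2.945, 1.086, -0.003]
ft_force: [0.4, -0.6, 0.4]
grip_width: 1.001
grip_force: 0.0
```

{"api": "jog_arm", "payload": {
  "increments": [
    {"tx":-22,"ty":31,"tz":0,"wx":0,"wy":0,"wz":0,"gripper":1},
    {"tx":-46,"ty":64,"tz":0,"wx":0,"wy":0,"wz":0,"gripper":1},
    {"tx":-70,"ty":97,"tz":0,"wx":0,"wy":0,"wz":0,"gripper":1},
    {"tx":-92,"ty":129,"tz":0,"wx":0,"wy":0,"wz":0,"gripper":1},
    {"tx":-101,"ty":141,"tz":0,"wx":0,"wy":0,"wz":0,"gripper":1}
  ]
}}

```text
time: 12.12
position: [0.4889, -0.1047, 0.2135]
tool_rot: [2.946, 1.086, -0.003]
ft_force: [-0.5, -0.9, -0.1]
grip_width: 1.003
grip_force: 0.0
```

{"api": "jog_arm", "payload": {
  "increments": [
    {"tx":-22,"ty":31,"tz":0,"wx":0,"wy":0,"wz":0.1,"gripper":1},
    {"tx":-46,"ty":64,"tz":0,"wx":0,"wy":0,"wz":0.2,"gripper":1},
    {"tx":-70,"ty":97,"tz":0,"wx":0,"wy":0,"wz":0.3,"gripper":1},
    {"tx":-92,"ty":129,"tz":0,"wx":0,"wy":0,"wz":0.4,"gripper":1},
    {"tx":-101,"ty":141,"tz":0,"wx":0,"wy":0,"wz":0.5,"gripper":1}
  ]
}}

```text
time: 12.53
position: [0.5034, -0.2776, 0.2131]
tool_rot: [3.124, 0.316, -0.003]
ft_force: [-1.3, -0.9, 0.6]
grip_width: 1.001
grip_force: 0.0
```

{"api": "jog_arm", "payload": {
  "increments": [
    {"tx":0,"ty":0,"tz":20,"wx":0,"wy":0,"wz":0.1,"gripper":1},
    {"tx":0,"ty":0,"tz":40,"wx":0,"wy":0,"wz":0.2,"gripper":1},
    {"tx":0,"ty":0,"tz":60,"wx":0,"wy":0,"wz":0.3,"gripper":1},
    {"tx":0,"ty":0,"tz":80,"wx":0,"wy":0,"wz":0.31,"gripper":1},
    {"tx":0,"ty":0,"tz":90,"wx":0,"wy":0,"wz":0.31,"gripper":1}
  ]
}}

```text
time: 12.95
position: [0.5033, -0.2697, 0.1211]
tool_rot: [-3.135, 0.152, 0.007]
ft_force: [-0.6, 0.8, -0.2]
grip_width: 0.997
grip_force: 0.0
```

Run:
```python
from h import *
print(toolrel([.5038,-.2718,.022],np.radians(-96.3)),ctrl.get_state()["position"],ctrl.get_state()["joint_positions"])
```

```text
(array([ 1.2,  2.2, 99.1]), np.float64(0.012999889832275402)) [ 0.50328515 -0.26973094  0.12109705] [ 0.74836477  0.25023789 -0.34655356  1.76254927  0.09153404  1.1498752
 -1.29387269]
```

{"api": "jog_arm", "payload": {
  "increments": [
    {"tx":0,"ty":0,"tz":20,"wx":0,"wy":0,"wz":0,"gripper":1},
    {"tx":0,"ty":0,"tz":45,"wx":0,"wy":0,"wz":0,"gripper":1},
    {"tx":0,"ty":0,"tz":68,"wx":0,"wy":0,"wz":0,"gripper":1},
    {"tx":0,"ty":0,"tz":85,"wx":0,"wy":0,"wz":0,"gripper":1},
    {"tx":0,"ty":0,"tz":96,"wx":0,"wy":0,"wz":0,"gripper":1}
  ]
}}

```text
time: 13.37
position: [0.5039, -0.27, 0.0263]
tool_rot: [-3.136, 0.152, 0.005]
ft_force: [-0.5, 0.7, 0.6]
grip_width: 1.001
grip_force: 0.0
```

{"api": "jog_arm", "payload": {
  "increments": [
    {"tx":0,"ty":0,"tz":0,"wx":0,"wy":0,"wz":0,"gripper":1},
    {"tx":0,"ty":0,"tz":0,"wx":0,"wy":0,"wz":0,"gripper":0.6},
    {"tx":0,"ty":0,"tz":0,"wx":0,"wy":0,"wz":0,"gripper":0.4},
    {"tx":0,"ty":0,"tz":0,"wx":0,"wy":0,"wz":0,"gripper":0.2},
    {"tx":0,"ty":0,"tz":0,"wx":0,"wy":0,"wz":0,"gripper":0.2}
  ],
  "grip_force": 35
}}

```text
time: 13.78
position: [0.5061, -0.2713, 0.0299]
tool_rot: [3.136, -0.157, 0.003]
ft_force: [0.1, -0.6, 0.1]
grip_width: 0.78
grip_force: 0.0
```

{"api": "jog_arm", "payload": {
  "increments": [
    {"tx":0,"ty":0,"tz":0,"wx":0,"wy":0,"wz":0,"gripper":0.2},
    {"tx":0,"ty":0,"tz":0,"wx":0,"wy":0,"wz":0,"gripper":0.2},
    {"tx":0,"ty":0,"tz":0,"wx":0,"wy":0,"wz":0,"gripper":0.2},
    {"tx":0,"ty":0,"tz":0,"wx":0,"wy":0,"wz":0,"gripper":0.2},
    {"tx":0,"ty":0,"tz":0,"wx":0,"wy":0,"wz":0,"gripper":0.2}
  ]
}}

```text
time: 14.2
position: [0.5054, -0.2715, 0.0289]
tool_rot: [3.137, -0.158, 0.001]
ft_force: [0.5, -1.3, 1.7]
grip_width: 0.502
grip_force: 35.0
```

{"api": "jog_arm", "payload": {
  "increments": [
    {"tx":0,"ty":0,"tz":-4,"wx":0,"wy":0,"wz":0,"gripper":0.2},
    {"tx":0,"ty":0,"tz":-14,"wx":0,"wy":0,"wz":0,"gripper":0.2},
    {"tx":0,"ty":0,"tz":-26,"wx":0,"wy":0,"wz":0,"gripper":0.2},
    {"tx":0,"ty":0,"tz":-38,"wx":0,"wy":0,"wz":0,"gripper":0.2},
    {"tx":0,"ty":0,"tz":-50,"wx":0,"wy":0,"wz":0,"gripper":0.2}
  ]
}}

```text
time: 14.62
position: [0.5055, -0.2707, 0.0801]
tool_rot: [3.138, -0.157, 0.001]
ft_force: [1.1, -1.0, -3.4]
grip_width: 0.498
grip_force: 35.0
```

{"api": "jog_arm", "payload": {
  "increments": [
    {"tx":0,"ty":0,"tz":-12,"wx":0,"wy":0,"wz":0,"gripper":0.2},
    {"tx":0,"ty":0,"tz":-24,"wx":0,"wy":0,"wz":0,"gripper":0.2},
    {"tx":0,"ty":0,"tz":-36,"wx":0,"wy":0,"wz":0,"gripper":0.2},
    {"tx":0,"ty":0,"tz":-45,"wx":0,"wy":0,"wz":0,"gripper":0.2},
    {"tx":0,"ty":0,"tz":-50,"wx":0,"wy":0,"wz":0,"gripper":0.2}
  ]
}}

```text
time: 15.03
position: [0.506, -0.2712, 0.1305]
tool_rot: [3.136, -0.157, 0.003]
ft_force: [1.0, -1.0, -3.8]
grip_width: 0.503
grip_force: 35.0
```

{"api": "jog_arm", "payload": {
  "increments": [
    {"tx":0,"ty":0,"tz":0,"wx":0,"wy":0,"wz":0,"gripper":0.2},
    {"tx":0,"ty":0,"tz":0,"wx":0,"wy":0,"wz":0,"gripper":0.2},
    {"tx":0,"ty":0,"tz":0,"wx":0,"wy":0,"wz":0,"gripper":0.2},
    {"tx":0,"ty":0,"tz":0,"wx":0,"wy":0,"wz":0,"gripper":0.2},
    {"tx":0,"ty":0,"tz":0,"wx":0,"wy":0,"wz":0,"gripper":0.2}
  ]
}}

```text
time: 15.45
position: [0.5048, -0.2706, 0.1277]
tool_rot: [-3.137, 0.157, 0.002]
ft_force: [-0.4, -0.4, -4.0]
grip_width: 0.501
grip_force: 35.0
```

Run:
```python
from h import *
F=[];p=[]
for i in range(12):
    vision.get_image("top"); s=ctrl.get_state(); F.append(s["ft_force"]);p.append(s["position"])
print(np.mean(F,0),np.std(F,0),np.mean(p,0),s["time"],s["tool_rot"])
print(toolrel([.5315,-.0186,.15+.029-.036],np.radians(-79)),s["joint_positions"])
```

```text
[ 0.02284438 -0.15570043 -3.98875147] [0.48939812 0.39589745 0.33177358] [ 0.50513917 -0.2707955   0.1283691 ] 16.05 [ 3.13748558e+00 -1.57406113e-01  1.59189243e-04]
(array([   0.9, -253.6,  -14.4]), np.float64(-0.29224118899376017)) [ 0.74938613  0.24392894 -0.34742454  1.75400159  0.08997674  1.1590494
 -1.29565922]
```

B pulls about 4.0 N, so B is the heavier one. Carrying it to the viewing point.

{"api": "jog_arm", "payload": {
  "increments": [
    {"tx":0,"ty":-8,"tz":-3,"wx":0,"wy":0,"wz":0,"gripper":0.2},
    {"tx":0,"ty":-26,"tz":-8,"wx":0,"wy":0,"wz":0,"gripper":0.2},
    {"tx":0,"ty":-46,"tz":-12,"wx":0,"wy":0,"wz":0,"gripper":0.2},
    {"tx":0,"ty":-66,"tz":-14,"wx":0,"wy":0,"wz":0,"gripper":0.2},
    {"tx":0,"ty":-86,"tz":-14,"wx":0,"wy":0,"wz":0,"gripper":0.2}
  ]
}}

```text
time: 16.47
position: [0.5144, -0.1838, 0.1435]
tool_rot: [3.137, -0.157, 0.002]
ft_force: [0.4, -0.1, -4.1]
grip_width: 0.498
grip_force: 35.0
```

{"api": "jog_arm", "payload": {
  "increments": [
    {"tx":0,"ty":-20,"tz":0,"wx":0,"wy":0,"wz":0,"gripper":0.2},
    {"tx":0,"ty":-40,"tz":0,"wx":0,"wy":0,"wz":0,"gripper":0.2},
    {"tx":0,"ty":-60,"tz":0,"wx":0,"wy":0,"wz":0,"gripper":0.2},
    {"tx":0,"ty":-80,"tz":0,"wx":0,"wy":0,"wz":0,"gripper":0.2},
    {"tx":0,"ty":-100,"tz":0,"wx":0,"wy":0,"wz":0,"gripper":0.2}
  ]
}}

```text
time: 16.88
position: [0.5238, -0.084, 0.1429]
tool_rot: [3.138, -0.156, 0.001]
ft_force: [-0.2, -0.2, -5.1]
grip_width: 0.502
grip_force: 35.0
```

{"api": "jog_arm", "payload": {
  "increments": [
    {"tx":0,"ty":-20,"tz":0,"wx":0,"wy":0,"wz":-0.06,"gripper":0.2},
    {"tx":0,"ty":-38,"tz":0,"wx":0,"wy":0,"wz":-0.12,"gripper":0.2},
    {"tx":0,"ty":-54,"tz":0,"wx":0,"wy":0,"wz":-0.18,"gripper":0.2},
    {"tx":0,"ty":-63,"tz":0,"wx":0,"wy":0,"wz":-0.24,"gripper":0.2},
    {"tx":0,"ty":-67,"tz":0,"wx":0,"wy":0,"wz":-0.29,"gripper":0.2}
  ]
}}

```text
time: 17.3
position: [0.5307, -0.0158, 0.1428]
tool_rot: [-3.125, -0.313, -0.001]
ft_force: [0.3, -0.7, -4.0]
grip_width: 0.505
grip_force: 35.0
```

{"api": "jog_arm", "payload": {
  "increments": [
    {"tx":0,"ty":0,"tz":0,"wx":0,"wy":0,"wz":0,"gripper":0.2},
    {"tx":0,"ty":0,"tz":0,"wx":0,"wy":0,"wz":0,"gripper":0.2},
    {"tx":0,"ty":0,"tz":0,"wx":0,"wy":0,"wz":0,"gripper":0.2},
    {"tx":0,"ty":0,"tz":0,"wx":0,"wy":0,"wz":0,"gripper":0.2},
    {"tx":0,"ty":0,"tz":0,"wx":0,"wy":0,"wz":0,"gripper":0.2}
  ]
}}

```text
time: 17.72
position: [0.5305, -0.0197, 0.1425]
tool_rot: [3.127, 0.296, -0.0]
ft_force: [-0.2, 1.2, -4.9]
grip_width: 0.5
grip_force: 35.0
```

Run:
```python
from h import *
import cv2
im=vision.get_image("side"); cv2.imwrite("pics/s2.png",cv2.resize(im["color"][120:370,180:400],(704,600*4//3*3//4),interpolation=cv2.INTER_CUBIC))
print(toolrel([.5315,-.0186,.143],np.radians(-79)))
E=im["extrinsics"]
def pr(p):
    q=E[:3,:3]@np.array(p)+E[:3,3]; return im["fx"]*q[0]/q[2]+im["cx"],im["fy"]*q[1]/q[2]+im["cy"]
for z in (.12,.15,.18): 
    u,v=pr([.5315,-.0186,z]); print((u-180)*3.2,(v-120)*2.4)
s=ctrl.get_state(); print(s["position"],s["ft_force"],s["qd"].max(),s["grip_width"])
```

```text
(array([ 1.2, -0.9, -0.5]), np.float64(-0.0032402246113449884))
268.61507984876863 241.62721158253834
266.92762403766466 220.79022581359314
265.1791983174191 199.20037343874455
[ 0.53048784 -0.01968277  0.14251151] [ 0.19682141 -0.50688799 -4.22617644] 0.0009178406344180467 0.5021370297573198
```

View pics/s2.png

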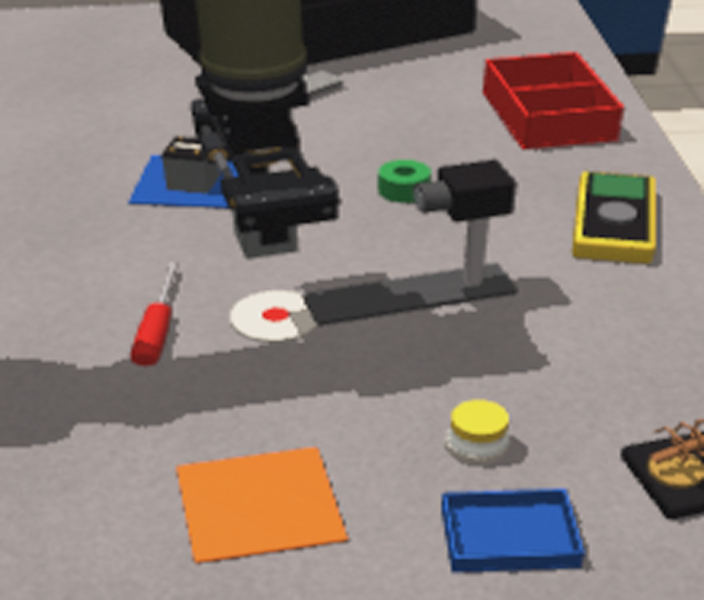

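The choke is held in the gripper around (267,225), above the red dot at (276,313) and level with the lens. The other choke stands on the blue pad at (192,165), and nothing else has moved.

```bash
python3 -c "
from bench import ctrl
print(ctrl.close_job())"
```

```text
the job is handed in; nothing more can be done
None
```

I handed the job in with the heavier choke, the one from the orange pad (about 4.0 N against 1.6 N), held upright at the viewing point, and the lighter one released and upright on its blue pad; the hand-in returned no verdict.

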